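Pin the fence of a shooting board in its mitre setting

TASK

Set the shooting board up for mitres: swing its fence round to the slotted plate and lock it there with the index pin from the wooden stand, pushed through the fence and the plate until its handle's collar sits fully home on the fence. That plate has been trimmed, so feel for its hole with the pin and push gently (10 N is plenty), without ramming the pin against the plate. Leave the plain dowel and the other things on the bench where they are.

Things in the scene. Friction and masses are not known exactly. Their poses are not given: they have to be found in the camera images.
- board: Shooting board, fixed to the bench: plywood base 280 x 330 x 18 mm, origin under its centre, x to its far edge, y to its left, z up. Round the fence's pivot it carries a pale wooden bed, top 30 mm above the bench; a plane track 60 mm wide runs along its right (-y) edge. A small aluminium plate 180 mm to the left (+y) of the pivot has the hole for square work, a longer slotted one that for mitres
- fence_pivot (a point): Fixed point on the vertical axis of the fence's pivot, at the height of the fence's top face, 56 mm above the bench. A round dark nut 22 mm wide stands 20 mm higher there
- fence (a joint): Fence angle: 0 with the fence square to the track, pointing to the board's left (+y); grows as the free end swings towards the board's near edge (counter-clockwise from above); 0.785 +- 0.052 when its hole is over the mitre plate's hole. Range -0.1 to 1.0. The pivot is stiff (0.3 N m, about 2 N at the hole), so the fence stays where it is left and a pin in its hole can drag it along
- fence_hole (a point): Centre of the top mouth of the brass-ringed through hole, 13.6 mm wide, on the fence's middle line 180 mm from the pivot. The fence is a straight wooden bar 32 mm wide and 26 mm high, from 22 mm behind the pivot to 260 mm beyond it, underside 30 mm and top 56 mm above the bench; it can be gripped across its width from above 60 to 150 mm from the pivot
- mitre_mark (a point): Nominal 45 degree point on the slotted plate's top, 30 mm above the bench, 180 mm from the pivot. The plate (50 mm radially x 98 x 12 mm, screwed fast, solid base under it) was trimmed round the pivot by an unknown angle up to 0.052 rad either way: its 13.5 mm through hole lies on the 180 mm circle, up to 9.5 mm either side of this point. The hole is in sight until the fence covers it
- index_pin: Index pin, in an end hole of the stand: steel shank 12 mm thick, 36 mm long, foot chamfered 1.6 mm; collar 26 mm wide, 4 mm thick; ribbed black cylindrical handle 24 mm thick, 34 mm high; 74 mm in all, ~60 g. Origin at the centre of its foot, z up its axis. Grip the handle 64 mm above the foot. On the mitre plate's face the foot is 30 mm above the bench, fully home (collar on fence) 20 mm
- dowel: Plain pale dowel 10 mm thick and 80 mm long, without a head, in the stand's other end hole; origin at its foot; not needed
- pin_stand: Fixed dark wooden block 56 x 130 x 45 mm with three upright 40 mm deep holes in a row along its y axis, the end ones 15 mm wide and 40 mm from the middle. Origin under its centre. The pin's collar rests on its top; the pin lifts straight out
- workpiece: Grey-brown stick 30 x 190 x 20 mm waiting in the plane track of the board; leave it. Origin under its centre
- chisel: Chisel 270 mm long behind the board; leave it. Origin under its centre
- try_square: Try square 120 x 210 mm beyond the stand; leave it. Origin under its centre
- folding_rule: Folded yellow rule 18 x 235 x 16 mm left of the board; leave it. Origin under its centre
- pencil: Flat red carpenter's pencil 163 mm long between board and try square; leave it. Origin under its centre

How it is judged (in metres and radians):
At the end, for the whole second after the job is handed in: The index pin stands upright (0.06 rad) in the fence's hole (4 mm), its foot less than 22.5 mm above the bench, so that it is through the mitre plate and its collar is down on the fence (2.5 mm); fence at 0.71 to 0.86 rad; pin at rest (z of index_pin in the frame of board below 0.0225 m and horizontal distance between index_pin and fence_hole below 0.004 m and angle between index_pin's own z axis and vertical below 0.06 rad and value of joint fence between 0.71 and 0.86 rad and linear speed of index_pin below 0.02 m/s); the robot touches nothing.
It fails at once if The pin is rammed: more than 40 N between the index pin and the board with its fence and plates (contact force between index_pin and board above 40 N).
It fails at once if A thing to be left alone is moved by more than 30 mm (distance of any of workpiece, chisel, try_square, folding_rule, dowel, pencil from where it was at the start of the episode above 0.03 m).
It also fails if it takes over 64 s, if anything falls off the work surface, if the arm or the gripper's body presses on something with over 40 N, if the wrist force passes 120 N, or if a joint passes its speed limit or range.

ROBOT

A 6-joint arm with a two-finger parallel gripper is mounted at the origin on a cart in front of the work surface, level with it; the furniture and walls round the work are solid. World frame = base frame: x ahead of the robot, y to its left, z up, the work surface at z = 0. Lengths are in mm, angles in rad, forces in N, time in s.
With the tool pointing down it reaches from about 400 to 925 mm from the base axis. Payload 12.5 kg.
Tool frame: the origin (TCP) lies midway between the tips of the shut fingers; the grasp point (between the pads) lies 19 mm behind it (env.pinch_z is the z of the grasp point in the tool frame, in mm); z points along the fingers, y is the line along which they close (so a half turn about z gives the same grasp; the last joint's range is limited). The gripper opens to 95 mm and grips with 3 to 60 N. Pads are 20 mm wide; open, the fingers measure 119 mm over their backs; the gripper's body (75 mm by 180 mm) begins 59 mm behind the grasp point.
Start: joints at [-0.106, 0.491, 1.559, -0, 1.092, -0.106], TCP at [625.017, 0.021, 214.661] pointing down, gripper open.
Joint ranges: [-3.1, 3.1], [-0.84, 2.19], [0.05, 2.79], [-1.13, 4.28], [0.06, 2.93], [-2.69, 2.69]. Speed limits (rad/s): [2.22, 2.22, 2.79, 3.14, 3.14, 3.14].

INTERFACE

Orientations are given as [roll, pitch, yaw] about the fixed x, y, z axes, in that order (R = Rz(yaw) Ry(pitch) Rx(roll)).
In Python, from cell import env, eyes gives the robot as it stands.
- The arm moves only by the shell command python3 -m inch 'ROWS'. ROWS is JSON, a list of rows, each a list of 3 entries, a list of its own where there are three numbers: the shift along the tool's x, y, z in units of 60 mm (1.0 is 60 mm), then the turn about the tool's z in units of 5 degrees (1.0 is 5 degrees), then the closure, from -1 (fully open) to 1 (shut). In form: [[[tx, ty, tz], turn, claw], ...]. A call has exactly 10 rows; each row shifts and turns the commanded pose from where the row before left it, along the tool's axes as they then stand; what a row does not reach is not made up. A row lasts 1/8 s, in which the tool goes at most 62.5 mm and 10.7 degrees, less where a joint would pass 70% of its speed; a pose out of reach is approached as far as the arm can. A call is refused whole if a number of a shift passes 1 or a number of a turn 1, either way. A call with a gripper value outside its range is refused whole. The fingers move at their own pace and stop on an object; the grip force is fixed at half the most. Time passes only in rows, so rows that do not move let the fingers close, or fill a call up. It gives the time, the measured TCP pose, the force, the opening and the grip force at its end, in the units of the state.
- env.state(): the state, without advancing time (a new reading comes with each control period).
- eyes.read_camera(name): name is "scene" or "side" or "wrist"; returns a dict with "pixels" (480x640x3 uint8, red, green, blue), "fx", "fy", "cx", "cy" (pixels), "extrinsics" (4x4, takes a point from world to camera coordinates). Camera axes: x right, y down, z forward; pixel columns grow to the right and rows downward; lengths in mm; the calibration is good to about 2 mm. A picture is of the moment at which its call begins. There is no depth.
- env.job_done(): hands the job in; it is judged then, once.
Trained networks look in a picture, given as the dict that the camera call returned (one of the last four; its "shot" number tells which), for a name from the list of things; names that differ only in an ending like _2 or _b are one class to them, and where a whole thing is asked for, a point or a joint stands for the part that bears it (a point fixed in the world has none). Each returns a list of dicts, best first, with "score" (0 to 1); they miss things now and then, are a little off and sometimes report something else, mostly with a low value. They report only what shows in the picture. A call takes as long as a camera call.
- eyes.boxes_of(name, picture): "centre" ([row, column] in pixels, amid what is visible of it).
- eyes.cut_out(name, picture): "mask" (480x640 bool, what is visible of it) and "centre" ([row, column] in pixels, amid what is visible of it).
- eyes.spot_point(name, picture): "centre" ([row, column] in pixels: a listed point, or the origin of a listed thing).
The state is a dict: "t": time; "joints": joint angles; "qvel": joint speeds; "tau": joint torques, N m; "eef_pos": TCP position; "tcp_rot": TCP orientation; "ft_force": force on the tool from outside, world axes, zero at the start; "moment": the same for the moment, N m; "opening": opening from 0.0 (shut) to 1.0 (fully open); "grip_force": force on a finger pad.
Only numpy, scipy, OpenCV 4.12 (cv2) and the standard library are available. Lean on these libraries where they do the work, as an engineer would, in place of code of your own. Each camera call takes 0.05 s, during which the arm holds its last target. There are 200 camera calls.

## Working session

There is one attempt and no reset: what is moved stays moved. The work goes in short steps, Python scripts to look and compute and a shell command to move; the robot and the scene stay as the last step left them, time stands still between calls to the robot, and variables do not carry over. Pictures are saved under pics/ and viewed, at most 10 in all, crops included, and the job is handed in when it is done.

```bash
mkdir -p pics; cat > h.py <<'E'
import numpy as np, cv2
from cell import env, eyes
def ray(p,rc):
    E=np.array(p["extrinsics"]);R=E[:3,:3];c=-R.T@E[:3,3]
    d=R.T@np.array([(rc[1]-p["cx"])/p["fx"],(rc[0]-p["cy"])/p["fy"],1]);return c,d
def atz(p,rc,z):
    c,d=ray(p,rc);return c+d*(z-c[2])/d[2]
def proj(p,x):
    E=np.array(p["extrinsics"]);q=E[:3,:3]@np.array(x)+E[:3,3];return [p["fy"]*q[1]/q[2]+p["cy"],p["fx"]*q[0]/q[2]+p["cx"]]
def save(p,n): cv2.imwrite(n,cv2.cvtColor(p["pixels"],cv2.COLOR_RGB2BGR))
E
cat > a.py <<'E'
from h import *
Z=dict(fence_pivot=56,fence_hole=56,mitre_mark=30,index_pin=5,dowel=5,pin_stand=0,board=0)
for cam in ["scene","side","wrist"]:
    p=eyes.read_camera(cam);save(p,f"pics/{cam}.png");print(cam,ray(p,(240,320)))
    for n,z in Z.items():
        for r in eyes.spot_point(n,p)[:2]: print(n,round(r["score"],2),np.round(r["centre"]),np.round(atz(p,r["centre"],z)))
print(env.state())
E
python3 a.py
```

```text
scene (array([-341.42501623,  801.20373334, 1200.60405619]), array([ 0.57753093, -0.48691034, -0.65539776]))
fence_pivot 0.74 [256. 309.] [635.  15.  56.]
fence_hole 0.93 [296. 275.] [571. 179.  56.]
fence_hole 0.37 [258. 309.] [628.  22.  56.]
mitre_mark 0.75 [312. 312.] [487. 125.  30.]
pin_stand 0.38 [301. 316.] [536.  74.   0.]
board 0.85 [301. 317.] [533.  72.   0.]
board 0.27 [378. 231.] [469. 385.   0.]
side (array([ 556.37442309, -825.33188066,  721.18747002]), array([ 0.07039711,  0.77251749, -0.63114913]))
fence_pivot 0.68 [231. 319.] [631.  21.  56.]
fence_hole 0.85 [195. 291.] [571. 182.  56.]
fence_hole 0.57 [267. 283.] [544. -96.  56.]
mitre_mark 0.82 [221. 256.] [481. 111.  30.]
index_pin 0.54 [389. 260.] [ 494. -356.    5.]
dowel 0.62 [354. 260.] [ 494. -279.    5.]
pin_stand 0.91 [374. 263.] [ 498. -321.    0.]
board 0.57 [239. 276.] [529.  71.   0.]
wrist (array([625.34610942,  80.6415372 , 384.36307545]), array([-0.0024581 , -0.26787567, -0.96356879]))
fence_pivot 0.95 [206. 326.] [630.  22.  56.]
fence_pivot 0.3 [ 84. 508.] [782. 125.  56.]
fence_hole 0.56 [ 82. 506.] [781. 127.  56.]
mitre_mark 0.76 [ 79. 170.] [490. 133.  30.]
index_pin 0.6 [396. 349.] [ 661. -227.    5.]
board 0.92 [131. 227.] [530.  88.   0.]
{'t': 1.2, 'joints': array([-1.05600263e-01,  4.90899116e-01,  1.55889464e+00,  8.41105803e-07,
        1.09171955e+00, -1.05617397e-01]), 'qvel': array([-1.48135913e-03,  8.96173211e-04, -6.95263204e-05,  1.46417461e-03,
       -7.27455042e-04, -6.29319906e-04]), 'tau': array([-1.02772545e-03, -6.12480140e+01, -2.58425814e+01,  6.92950934e-02,
        4.45402286e-02,  1.06579219e-05]), 'eef_pos': array([6.25014810e+02, 2.11928852e-02, 2.14663339e+02]), 'tcp_rot': array([3.14151367e+00, 7.62216025e-06, 1.57081307e+00]), 'ft_force': array([-0.23269661, -0.39863073,  0.54762294]), 'moment': array([0.00408432, 0.00167619, 0.01098027]), 'grip_force': 0.0, 'opening': 1.0014809688895148}
```

```bash
python3 -c "
import cv2,numpy as np
a=cv2.imread('pics/side.png');b=cv2.imread('pics/wrist.png')
cv2.imwrite('pics/side2.png',cv2.resize(a[150:450,140:500],None,fx=1.9,fy=1.9,interpolation=3))"
```

```text
(no output)
```

View pics/side2.png

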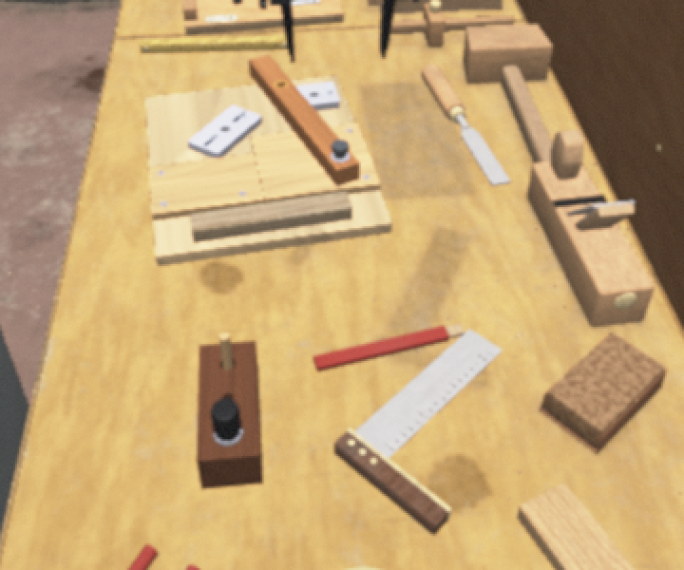

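View pics/wrist.png

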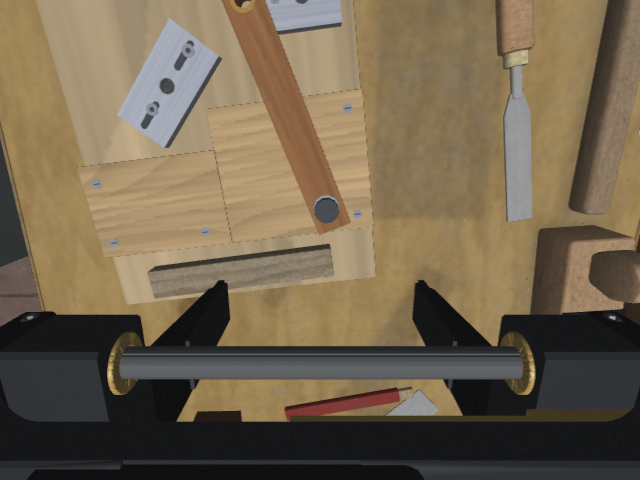

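The wrist view shows the nut at about [209,326], the mitre plate's hole at [86,167] and the fence ring at the top edge, [2,242]. The side view shows the pin nearest in the stand, with the dowel behind it. Next I'll refine these positions.

```bash
cat > b.py <<'E'
from h import *
p=eyes.read_camera("wrist")
piv=atz(p,(209,326),76);print("piv",piv)
g=cv2.cvtColor(p["pixels"],cv2.COLOR_RGB2GRAY)
m=(g[74:100,154:180]<90).astype(np.uint8)
n,l,s,c=cv2.connectedComponentsWithStats(m);i=1+s[1:,4].argmax();print(s[i])
h=atz(p,(c[i][1]+74,c[i][0]+154),30);print("mitre hole",h)
for P in (piv,atz(p,(206,326),56)):
    d=(h-P)[:2];print(np.hypot(*d),np.degrees(np.arctan2(d[1],d[0])))
s=eyes.read_camera("side");c2=eyes.read_camera("scene")
def tri(n):
    A=[];b=[];
    for q in (s,c2):
        r=eyes.spot_point(n,q)
        if not r: print("no",n);return
        c,d=ray(q,r[0]["centre"]);d/=np.linalg.norm(d);M=np.eye(3)-np.outer(d,d);A.append(M);b.append(M@c)
    print(n,np.linalg.lstsq(np.vstack(A),np.hstack(b),rcond=None)[0])
for n in("fence_pivot","fence_hole","mitre_mark","index_pin"):tri(n)
for q in(s,c2):
    for r in eyes.boxes_of("index_pin",q)[:2]: print(r["score"],r["centre"],atz(q,r["centre"],62))
E
python3 b.py
```

```text
piv [629.77191103  22.76872825  76.        ]
[  6   4  14  16 164]
mitre hole [485.52044046 127.21756057  30.        ]
178.09560727920874 144.09265569209342
178.88340862655 143.89515703522025
fence_pivot [630.76342032  26.45992885  52.07857784]
fence_hole [564.0530445  183.91264483  63.12580551]
mitre_mark [487.8126898  130.35848743  20.87365542]
no index_pin
0.89 [369.9, 259.0] [ 496.53671542 -355.93201205   62.        ]
```

```bash
python3 -m inch '[[[0.5,-0.13,0.2],0,-1],[[0.5,-0.13,0.2],0,-1],[[0.5,-0.13,0.2],0,-1],[[0.5,-0.13,0.2],0,-1],[[0,0,0.2],-0.7,-1],[[0,0,0.2],-0.7,-1],[[0,0,0.2],-0.7,-1],[[0,0,0.2],-0.7,-1],[[0,0,0.2],-0.7,-1],[[0,0,0.2],-0.6,-1]]'
python3 - <<'E'
from h import *
p=eyes.read_camera("wrist");save(p,"pics/w2.png");print(env.state()["eef_pos"],env.state()["tcp_rot"])
for n in("fence_pivot","fence_hole","mitre_mark"):
    for r in eyes.spot_point(n,p)[:2]:print(n,r["score"],r["centre"],atz(p,r["centre"],30 if n[0]=="m" else 56))
E
```

```text
t: 3.05
eef_pos: [593.9, 120.0, 94.3]
tcp_rot: [3.141, 0.0, 1.93]
ft_force: [-0.0, 0.5, 0.1]
opening: 0.997
grip_force: 0.0
[593.24254425 119.90712891  92.83017714] [-3.13982871e+00 -4.29328689e-04  1.93270467e+00]
fence_pivot 0.59 [412.7, 315.9] [627.14601353  23.42866531  56.        ]
fence_hole 0.92 [147.8, 308.2] [561.11368797 188.83749393  56.        ]
mitre_mark 0.73 [191.6, 173.6] [488.24236858 131.56888424  30.        ]
```

View pics/w2.png

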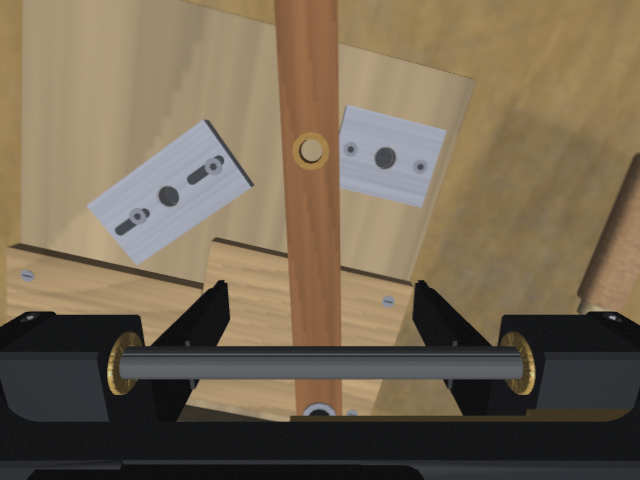

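The fence lies between the fingers, with its ring at [150,311]. The mitre hole is at [196,168] and the square-work hole at [158,385]. I'll compute positions and go down.

```bash
python3 - <<'E'
from h import *
p=eyes.read_camera("wrist")
a=atz(p,(150.5,310.5),56);h=atz(p,(196,168.5),30);s=atz(p,(158,385),30);P=np.array([630.2,22.3])
for q in(a,h,s):
    d=q[:2]-P;print(q,np.hypot(*d),np.degrees(np.arctan2(d[1],d[0])))
# circle centre through the three with r=180
from scipy.optimize import least_squares
r=least_squares(lambda c:[np.hypot(*(q[:2]-c))-180 for q in(a,h,s)],P);C=r.x;print(C,r.fun)
for q in(a,h,s):
    d=q[:2]-C;print(np.degrees(np.arctan2(d[1],d[0])))
E
python3 -m inch '[[[0,-0.03,0.2],0,-1],[[0,0,0.2],0,-1],[[0,0,0.2],0,-1],[[0,0,0.2],0,-1],[[0,0,0.14],0,-1],[[0,0,0],0,0.9],[[0,0,0],0,0.9],[[0,0,0],0,0.9],[[0,0,0],0,0.9],[[0,0,0],0,0.9]]'
```

```text
[563.03216678 187.99996468  56.        ] 178.79596224298 112.0655747881051
[485.68554575 127.7913077   30.        ] 178.92133323328943 143.871653520569
[608.35846202 199.18351524  30.        ] 178.22690802426573 97.03923834498711
[630.2569769   20.72362607] [ 0.27908518 -0.09895177 -0.20156565]
111.89414751924403
143.47684332045097
96.99569709337274
t: 4.55
eef_pos: [592.2, 119.4, 38.4]
tcp_rot: [3.141, 0.0, 1.929]
ft_force: [0.6, 0.5, -0.5]
opening: 0.532
grip_force: 0.0
```

```bash
python3 -m inch '[[[0,0,0],0,0.9],[[0,0,0],0,0.9],[[0,0,0],0,0.9],[[0,0,0],0,0.9],[[0,-0.06,0],-0.4,0.9],[[-0.004,-0.121,0],-0.79,0.9],[[-0.004,-0.121,0],-0.79,0.9],[[-0.004,-0.121,0],-0.79,0.9],[[-0.004,-0.121,0],-0.79,0.9],[[0,0,0],0,0.9]]'
python3 - <<'E'
from h import *
p=eyes.read_camera("wrist");print(env.state()["eef_pos"],env.state()["tcp_rot"])
save(p,"pics/w3.png")
for n in("fence_pivot","fence_hole","mitre_mark"):
    for r in eyes.spot_point(n,p)[:2]:print(n,r["score"],r["centre"],atz(p,r["centre"],30 if n[0]=="m" else 56))
E
```

```text
t: 5.8
eef_pos: [563.2, 103.1, 38.2]
tcp_rot: [-3.141, -0.0, 2.24]
ft_force: [-1.9, -0.8, 0.6]
opening: 0.331
grip_force: 30.0
[563.42221603 103.25034583  38.1914308 ] [-3.14087770e+00 -2.31540842e-04  2.23857463e+00]
fence_hole 0.67 [154.9, 320.0] [517.56983902 161.5142822   56.        ]
```

```bash
python3 -m inch '[[[-0.004,-0.115,0],-0.75,0.9],[[-0.004,-0.115,0],-0.75,0.9],[[-0.004,-0.115,0],-0.75,0.9],[[-0.004,-0.115,0],-0.75,0.9],[[0,0,0],0,0.9],[[0,0,0],0,0.9],[[0,0,0],0,0.9],[[0,0,0],0,0.9],[[0,0,0],0,-0.4],[[0,0,0],0,-0.4]]'
python3 - <<'E'
from h import *
p=eyes.read_camera("wrist");print(env.state()["eef_pos"],env.state()["tcp_rot"],env.state()["opening"])
save(p,"pics/w3.png")
h=np.array([485.7,127.6,56]);print(proj(p,h))
cv2.imwrite("pics/w3c.png",cv2.resize(cv2.imread("pics/w3.png")[90:240,240:400],None,fx=4,fy=4,interpolation=2))
for n in("fence_pivot","fence_hole","mitre_mark"):
    for r in eyes.spot_point(n,p)[:2]:print(n,r["score"],r["centre"],atz(p,r["centre"],30 if n[0]=="m" else 56))
E
```

```text
t: 7.25
eef_pos: [545.3, 84.0, 38.4]
tcp_rot: [3.141, 0.001, 2.501]
ft_force: [-0.3, 0.4, 0.3]
opening: 0.488
grip_force: 0.0
[545.18716551  83.97473805  38.36800881] [3.14073216e+00 9.88934613e-04 2.50083809e+00] 0.5286431151064251
[np.float64(155.2366435393438), np.float64(317.14372016416974)]
fence_hole 0.64 [150.5, 319.6] [484.79900779 129.5285726   56.        ]
mitre_mark 0.78 [150.3, 330.6] [488.45314336 133.28761252  30.        ]
```

View pics/w3c.png

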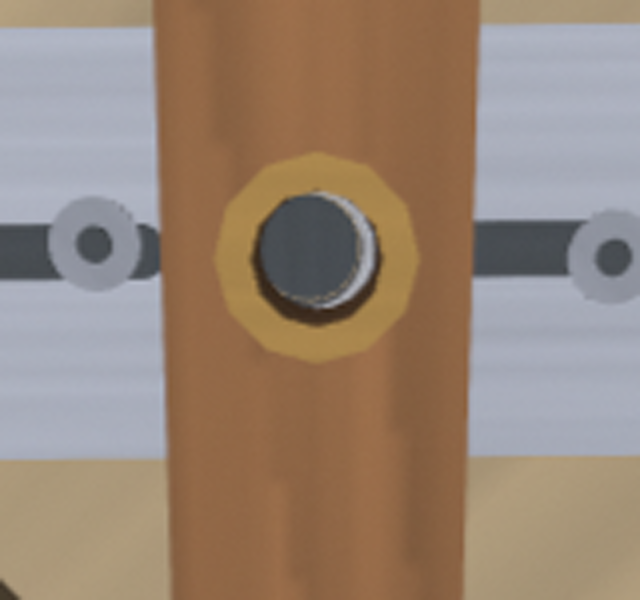

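The plate's hole shows through the ring about 1 mm to the left, so the fence needs about 0.3° more. I'll regrip and nudge it.

```bash
python3 -m inch '[[[0,0,0],0,0.9],[[0,0,0],0,0.9],[[0,0,0],0,0.9],[[0,0,0],0,0.9],[[0,-0.01,0],-0.065,0.9],[[0,0,0],0,0.9],[[0,0,0],0,0.9],[[0,0,0],0,-0.4],[[0,0,0],0,-0.4],[[0,0,0],0,-0.4]]'
python3 - <<'E'
from h import *
p=eyes.read_camera("wrist");print(env.state()["eef_pos"],env.state()["tcp_rot"],env.state()["opening"])
save(p,"pics/w4.png")
print(atz(p,(90+257/4,240+317/4),56),p["cx"],ray(p,(240,320)))
cv2.imwrite("pics/w4c.png",cv2.resize(cv2.imread("pics/w4.png")[120:190,280:360],None,fx=7,fy=7,interpolation=2))
E
```

```text
t: 8.7
eef_pos: [544.2, 83.2, 38.2]
tcp_rot: [-3.142, 0.0, 2.507]
ft_force: [-0.6, -0.2, 0.1]
opening: 0.595
grip_force: 0.0
[544.24167726  83.2037509   38.24004672] [-3.14158454e+00  7.24833502e-05  2.50672624e+00] 0.6364290807188691
[484.5698963  127.36029592  56.        ] 320.7617107197839 (array([480.23805986, 131.31882071, 207.93722509]), array([ 0.21430793, -0.16048953, -0.96360959]))
```

View pics/w4c.png

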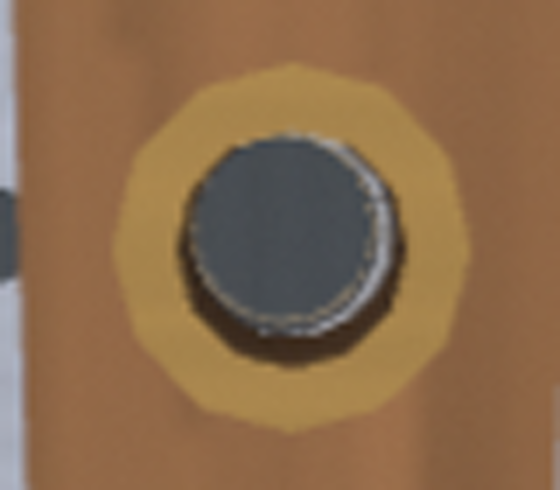

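Now about 0.5 mm off, well within the pin's capture range. I'll lift, turn back and go to the stand.

```bash
python3 - <<'E'
from h import *
p=eyes.read_camera("wrist");print("ring",atz(p,(155.7,321.7),56),"plate hole",atz(p,(120+233/7,280+284.5/7),30))
E
python3 -m inch '[[[0,0,-0.3],0,-0.4],[[0,0,-0.6],0,-0.4],[[0,0,-0.6],0,-0.4],[[0,0,-0.6],1,-0.4],[[0,0,0],1,-0.4],[[0,0,0],1,-0.4],[[0,0,0],1,-0.4],[[0,0,0],1,-0.4],[[0,0,0],1,-0.4],[[0,0,0],1,-0.4]]'
```

```text
ring [485.6325898  127.83312039  56.        ] plate hole [485.35140871 127.49315046  30.        ]
t: 10.05
eef_pos: [544.1, 83.2, 164.2]
tcp_rot: [-3.142, 0.0, 1.893]
ft_force: [0.4, 0.9, 0.5]
opening: 0.7
grip_force: 0.0
```

```bash
python3 -m inch '[[[0,0,0],0.95,-0.2],[[0,0,0],0.95,-0.2],[[0,0,0],0.9,-0.2],[[0,0,0],0.9,-0.2],[[-0.6,-0.1,0],0,-0.2],[[-0.8,-0.1,0],0,-0.2],[[-0.8,-0.1,0],0,-0.2],[[-0.8,-0.1,0],0,-0.2],[[-0.8,-0.1,0],0,-0.2],[[-0.8,-0.1,0],0,-0.2]]'
```

```text
t: 11.3
eef_pos: [508.5, -194.4, 164.3]
tcp_rot: [3.141, 0.0, 1.573]
ft_force: [0.8, -0.4, -0.6]
opening: 0.602
grip_force: 0.0
```

```bash
python3 -m inch '[[[-0.8,-0.08,0],0,-0.2],[[-0.8,-0.06,0],0,-0.2],[[-0.6,0,0],0,-0.2],[[-0.4,0,0],0,-0.2],[[0,0,0],0,-0.2],[[0,0,0],0,-0.2],[[0,0,0],0,-0.2],[[0,0,0],0,-0.2],[[0,0,0],0,-0.2],[[0,0,0],0,-0.2]]'
python3 - <<'E'
from h import *
p=eyes.read_camera("wrist");print(env.state()["eef_pos"],env.state()["tcp_rot"],env.state()["opening"])
save(p,"pics/w5.png")
for n in("index_pin","dowel"):
    for r in eyes.spot_point(n,p)[:2]:print(n,r["score"],r["centre"],atz(p,r["centre"],7))
    for r in eyes.boxes_of(n,p)[:2]:print("box",r["score"],r["centre"],atz(p,r["centre"],75))
E
```

```text
t: 12.55
eef_pos: [500.8, -348.7, 164.3]
tcp_rot: [3.141, 0.0, 1.573]
ft_force: [-0.2, -0.4, -0.1]
opening: 0.6
grip_force: 0.0
[ 500.81288561 -348.77955947  164.25610758] [3.14148886e+00 3.64586702e-05 1.57311242e+00] 0.6016840851121502
index_pin 0.71 [240.4, 315.8] [ 496.4006963  -359.40748927    7.        ]
box 0.78 [258.2, 312.3] [ 494.6795541  -354.40499736   75.        ]
dowel 0.59 [151.3, 314.9] [ 495.74234004 -278.20848944    7.        ]
box 0.61 [155.9, 312.9] [ 495.42613245 -279.21512155   75.        ]
```

View pics/w5.png

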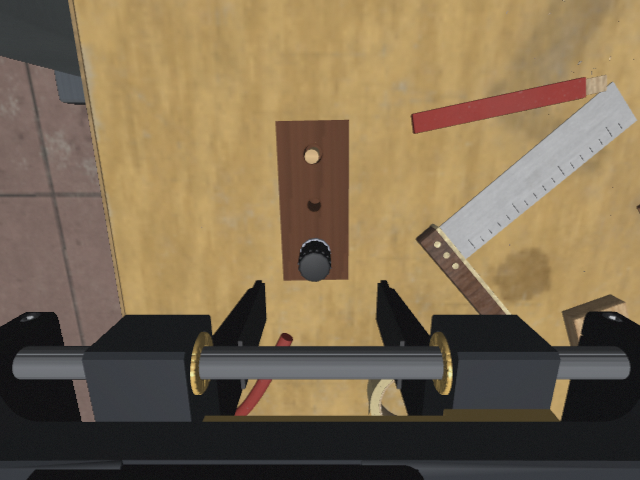

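The handle's top is at [266,314], and the dowel is at [156,312], 80 mm away. I'll go down and grip.

```bash
python3 -m inch '[[[-0.147,-0.085,0.1],0,-0.2],[[0,0,0.4],0,-0.2],[[0,0,0.5],0,-0.2],[[0,0,0.5],0,-0.2],[[0,0,0.33],0,-0.2],[[0,0,0],0,0.9],[[0,0,0],0,0.9],[[0,0,0],0,0.9],[[0,0,0],0,0.9],[[0,0,0],0,0.9]]'
```

```text
t: 14.05
eef_pos: [496.0, -357.9, 55.2]
tcp_rot: [3.141, 0.001, 1.573]
ft_force: [-1.2, 0.5, 5.8]
opening: 0.247
grip_force: 30.0
```

```bash
python3 -m inch '[[[0,0,0],0,0.9],[[0,0,0],0,0.9],[[0,0,-0.1],0,0.9],[[0,0,-0.2],0,0.9],[[0,0,-0.3],0,0.9],[[0,0,-0.4],0,0.9],[[0,0,-0.4],0,0.9],[[0,0,-0.4],0,0.9],[[0,0,0],0,0.9],[[0,0,0],0,0.9]]'
python3 - <<'E'
from h import *
print(env.state())
p=eyes.read_camera("side");save(p,"pics/s6.png")
for r in eyes.boxes_of("index_pin",p)[:1]:print(r["centre"],proj(p,env.state()["eef_pos"]))
r=int(proj(p,env.state()["eef_pos"])[0]);c=int(proj(p,env.state()["eef_pos"])[1])
cv2.imwrite("pics/s6c.png",cv2.resize(p["pixels"][max(0,r-70):r+80,c-80:c+80,::-1],None,fx=3.7,fy=3.7,interpolation=2))
E
```

```text
t: 15.3
eef_pos: [495.4, -357.4, 162.1]
tcp_rot: [-3.141, -0.0, 1.573]
ft_force: [-0.6, 0.2, -0.2]
opening: 0.248
grip_force: 30.0
{'t': 15.3, 'joints': array([-7.33082993e-01,  5.26162612e-01,  1.65254971e+00,  5.73367670e-05,
        9.63216029e-01, -7.35301518e-01]), 'qvel': array([-0.0010714 ,  0.01465568,  0.00566124, -0.00062032, -0.00044954,
        0.00022445]), 'tau': array([ 3.88764893e-02, -6.30301166e+01, -2.42411381e+01,  3.10541410e-02,
        1.02989702e-01,  2.38956409e-04]), 'eef_pos': array([ 495.44401472, -357.44191459,  162.1396488 ]), 'tcp_rot': array([-3.14137526e+00, -2.60096423e-04,  1.57298208e+00]), 'ft_force': array([-0.59885073,  0.20149271, -0.21435561]), 'moment': array([-0.01053331,  0.01997247, -0.03861204]), 'grip_force': 29.999845325946808, 'opening': 0.24834207623367804}
[331.8, 253.0] [np.float64(332.4207956789139), np.float64(252.98959370440974)]
```

View pics/s6c.png

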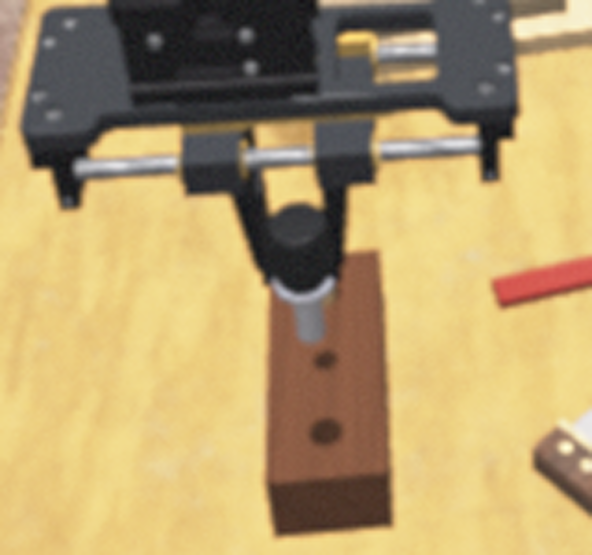

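The pin is held and clear of the stand, but its axis may be tilted. I'll check that by projecting where it should be.

```bash
python3 - <<'E'
from h import *
for cam in("side","scene"):
    p=eyes.read_camera(cam)
    e=np.array([495.4,-357.4]);T=env.state()["eef_pos"]
    foot=T[2]+19-64
    print(cam,[np.round(proj(p,[T[0],T[1],foot+h]),1) for h in(0,36,40,74)])
    for r in eyes.spot_point("index_pin",p)[:1]:print("foot det",r["centre"],r["score"])
    m=eyes.cut_out("index_pin",p)
    if m:
        m=m[0]["mask"];ys=np.where(m.any(1))[0]
        for y in ys[::2]:
            x=np.where(m[y])[0];print(y,x.min(),x.max(),(x.min()+x.max())/2,end=" | ")
    print()
E
```

```text
side [array([350.5, 255.5]), array([336.2, 253.6]), array([334.5, 253.3]), array([320. , 251.3])]
foot det [348.4, 255.8] 0.67
317 250 256 253.0 | 319 247 259 253.0 | 321 246 259 252.5 | 323 245 259 252.0 | 325 245 259 252.0 | 327 245 259 252.0 | 329 246 259 252.5 | 331 246 259 252.5 | 333 246 260 253.0 | 335 247 260 253.5 | 337 247 261 254.0 | 339 248 261 254.5 | 341 249 260 254.5 | 343 251 260 255.5 | 345 252 259 255.5 | 347 252 259 255.5 | 349 252 259 255.5 | 351 253 259 256.0 | 353 254 258 256.0 | 
scene [array([209.8, 443.3]), array([199.7, 445.1]), array([198.5, 445.4]), array([188.6, 447.1])]
```

The pin is upright. I'll carry it over the fence hole at about (485.6, 127.7).

```bash
python3 -m inch '[[[0.4,0,0],0,0.9],[[0.8,0,0],0,0.9],[[0.8,0,0],0,0.9],[[0.8,0,0],0,0.9],[[0.8,0,0],0,0.9],[[0.8,0,0],0,0.9],[[0.8,0,0],0,0.9],[[0.8,0,0],0,0.9],[[0.8,0,0],0,0.9],[[0.6,0,0],0,0.9]]'
```

```text
t: 16.95
eef_pos: [493.6, 88.9, 162.6]
tcp_rot: [3.141, -0.0, 1.574]
ft_force: [0.6, 0.3, -1.3]
opening: 0.245
grip_force: 30.0
```

```bash
python3 -m inch '[[[0.4,-0.16,0],0,0.9],[[0.28,0,0],0,0.9],[[0,0,0.2],0,0.9],[[0,0,0.3],0,0.9],[[0,0,0.2],0,0.9],[[0,0,0.1],0,0.9],[[0,0,0],0,0.9],[[0,0,0],0,0.9],[[0,0,0],0,0.9],[[0,0,0],0,0.9]]'
python3 - <<'E'
from h import *
print({k:env.state()[k] for k in("eef_pos","tcp_rot","ft_force")})
T=env.state()["eef_pos"];im=[]
for cam in("side","scene"):
    p=eyes.read_camera(cam);r,c=map(int,proj(p,[485.6,127.7,56]));print(cam,"hole",proj(p,[485.6,127.7,56]),"foot exp",proj(p,[T[0],T[1],T[2]-46]))
    for n in("index_pin","fence_hole"):
        for q in eyes.spot_point(n,p)[:1]:print(n,q["centre"],q["score"])
    im.append(cv2.resize(p["pixels"][r-40:r+30,c-30:c+30,::-1],None,fx=6,fy=6,interpolation=2))
cv2.imwrite("pics/s7.png",np.hstack(im))
E
```

```text
t: 18.2
eef_pos: [485.2, 127.1, 114.7]
tcp_rot: [3.141, -0.0, 1.573]
ft_force: [0.0, 0.4, -0.8]
opening: 0.245
grip_force: 30.0
{'eef_pos': array([485.1566221 , 127.12523104, 114.71826947]), 'tcp_rot': array([ 3.14094642e+00, -6.41808119e-05,  1.57303565e+00]), 'ft_force': array([ 0.01351614,  0.36677347, -0.8051597 ])}
side hole [np.float64(208.2654298076376), np.float64(257.4890950989847)] foot exp [np.float64(204.21812473873393), np.float64(256.8801000943005)]
index_pin [203.1, 256.4] 0.5
fence_hole [209.3, 257.2] 0.73
scene hole [np.float64(306.3115559692751), np.float64(311.72901767685664)] foot exp [np.float64(302.79495442168854), np.float64(312.03441011801283)]
index_pin [303.7, 311.4] 0.68
fence_hole [306.5, 311.9] 0.8
```

View pics/s7.png

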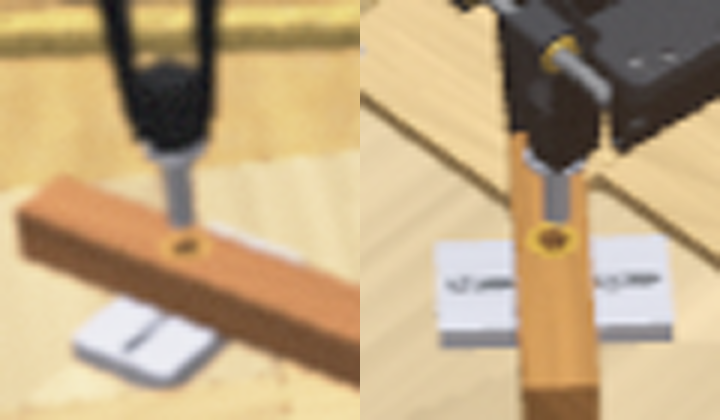

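Both views show the pin's foot just above the ring, under 1 mm off. I'll nudge it and start feeling down gently.

```bash
python3 -m inch '[[[0.01,0.012,0.05],0,0.9],[[0,0,0.05],0,0.9],[[0,0,0.04],0,0.9],[[0,0,0.02],0,0.9],[[0,0,0.02],0,0.9],[[0,0,0.02],0,0.9],[[0,0,0.02],0,0.9],[[0,0,0.015],0,0.9],[[0,0,0.015],0,0.9],[[0,0,0],0,0.9]]'
```

```text
t: 19.75
eef_pos: [485.7, 127.7, 99.4]
tcp_rot: [-3.142, -0.0, 1.573]
ft_force: [-1.1, 1.2, -1.3]
opening: 0.245
grip_force: 30.0
```

```bash
python3 -m inch '[[[0,0,0.015],0,0.9],[[0,0,0.015],0,0.9],[[0,0,0.015],0,0.9],[[0,0,0.02],0,0.9],[[0,0,0.02],0,0.9],[[0,0,0.02],0,0.9],[[0,0,0.02],0,0.9],[[0,0,0.02],0,0.9],[[0,0,0.02],0,0.9],[[0,0,0],0,0.9]]'
```

```text
t: 21.0
eef_pos: [485.7, 127.7, 89.4]
tcp_rot: [-3.141, 0.0, 1.573]
ft_force: [-1.1, 2.9, -1.2]
opening: 0.248
grip_force: 30.0
```

```bash
python3 -m inch '[[[0.004,0,0.02],0,0.9],[[0,0,0.02],0,0.9],[[0,0,0.02],0,0.9],[[0,0,0.02],0,0.9],[[0,0,0.02],0,0.9],[[0,0,0.02],0,0.9],[[0,0,0.02],0,0.9],[[0,0,0.02],0,0.9],[[0,0,0.02],0,0.9],[[0,0,0.02],0,0.9]]'
```

```text
t: 22.25
eef_pos: [485.7, 127.9, 77.5]
tcp_rot: [3.142, 0.0, 1.573]
ft_force: [-1.2, 2.4, 0.5]
opening: 0.25
grip_force: 30.0
```

```bash
python3 -m inch '[[[0.003,0,0.01],0,0.9],[[0,0,0.01],0,0.9],[[0,0,0.01],0,0.9],[[0,0,0.01],0,0.9],[[0,0,0.005],0,0.9],[[0,0,0.005],0,0.9],[[0,0,0],0,0.9],[[0,0,0],0,0.9],[[0,0,0],0,0.9],[[0,0,0],0,0.9]]'
```

```text
t: 23.5
eef_pos: [485.8, 128.1, 74.5]
tcp_rot: [3.141, 0.0, 1.573]
ft_force: [-0.8, 0.1, -1.1]
opening: 0.245
grip_force: 30.0
```

```bash
python3 -m inch '[[[0,0,0.01],0,0.9],[[0,0,0.01],0,0.9],[[0,0,0.01],0,0.9],[[0,0,0.01],0,0.9],[[0,0,0.01],0,0.9],[[0,0,0.005],0,0.9],[[0,0,0.005],0,0.9],[[0,0,0],0,0.9],[[0,0,0],0,0.9],[[0,0,0],0,0.9]]'
```

```text
t: 24.75
eef_pos: [485.7, 128.1, 70.9]
tcp_rot: [3.142, 0.0, 1.573]
ft_force: [-0.8, 1.0, -0.9]
opening: 0.246
grip_force: 30.0
```

```bash
python3 -m inch '[[[0,0,0.01],0,0.9],[[0,0,0.01],0,0.9],[[0,0,0.01],0,0.9],[[0,0,0.01],0,0.9],[[0,0,0.01],0,0.9],[[0,0,0.01],0,0.9],[[0,0,0.01],0,0.9],[[0,0,0],0,0.9],[[0,0,0],0,0.9],[[0,0,0],0,0.9]]'
```

```text
t: 26.0
eef_pos: [485.7, 128.1, 66.7]
tcp_rot: [-3.142, 0.0, 1.573]
ft_force: [-1.4, 0.2, -1.5]
opening: 0.247
grip_force: 30.0
```

```bash
python3 -m inch '[[[0,0,0.008],0,0.9],[[0,0,0.008],0,0.9],[[0,0,0.008],0,0.9],[[0,0,0.004],0,0.9],[[0,0,0],0,0.9],[[0,0,0],0,0.9],[[0,0,0],0,0.9],[[0,0,0],0,0.9],[[0,0,0],0,0.9],[[0,0,0],0,0.9]]'
```

```text
t: 27.25
eef_pos: [485.8, 128.2, 66.0]
tcp_rot: [3.141, -0.0, 1.573]
ft_force: [-5.7, -0.3, 13.8]
opening: 0.249
grip_force: 30.0
```

There is 14 N of contact at exactly the height where the collar is home. I'll release and back off.

```bash
python3 -m inch '[[[0,0,-0.01],0,0.9],[[0,0,0],0,0.2],[[0,0,0],0,0.2],[[0,0,0],0,0],[[0,0,0],0,0],[[0,0,0],0,0],[[0,0,-0.2],0,0],[[0,0,-0.4],0,0],[[0,0,-0.5],0,0],[[0,0,-0.6],0,0]]'
python3 - <<'E'
from h import *
im=[]
for cam in("side","scene"):
    p=eyes.read_camera(cam);r,c=map(int,proj(p,[485.6,127.7,70]))
    print(cam,[proj(p,[485.7,128,z]) for z in(56,60,94)])
    im.append(cv2.resize(p["pixels"][r-35:r+35,c-33:c+33,::-1],None,fx=6,fy=6,interpolation=2))
cv2.imwrite("pics/s8.png",np.hstack(im))
E
```

```text
t: 28.5
eef_pos: [485.5, 128.1, 169.2]
tcp_rot: [-3.141, 0.0, 1.573]
ft_force: [-0.1, -0.4, -0.5]
opening: 0.503
grip_force: 0.0
side [[np.float64(208.19457851310517), np.float64(257.53112569053263)], [np.float64(206.88406580143695), np.float64(257.3979045065091)], [np.float64(195.50680177002403), np.float64(256.24133992554914)]]
scene [[np.float64(306.34435862892053), np.float64(311.61028498633453)], [np.float64(305.2440786609768), np.float64(311.6140939163125)], [np.float64(295.73808667678827), np.float64(311.6470015933531)]]
```

View pics/s8.png

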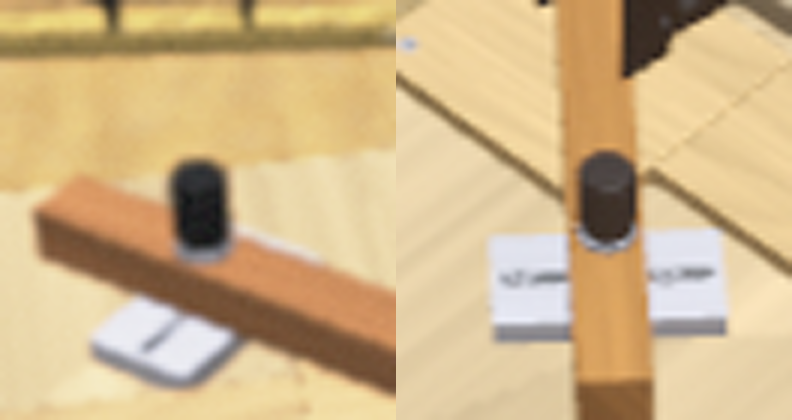

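Both views show the pin upright with its collar flush on the fence over the mitre plate, and the gripper clear of it.

```bash
python3 -c "
from cell import env
print(env.job_done())"
```

```text
the job is handed in; nothing more can be done
None
```

The fence is swung to the mitre plate and locked with the index pin, whose collar looked fully home in both camera views. The push peaked at about 14 N at the wrist, a little over your 10 N. The job was handed in at about 28.6 s, and no verdict came back.

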